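# Set the filling funnel and hold the squeeze bottle over it

### The arm

A 6-joint arm with a two-finger parallel gripper is mounted at the origin on a cart in front of the work surface, level with it; the furniture and walls round the work are solid. World frame = base frame: x ahead of the robot, y to its left, z up, the work surface at z = 0. Lengths are in m, angles in rad, forces in N, time in s.
With the tool pointing down it reaches from about 0.25 to 0.85 m from the base axis. Payload 12.5 kg.
Tool frame: the origin (TCP) lies between the finger pads; the fingertips stand 8 mm ahead of it and the grasp point (between the pads) lies 11 mm behind it (env.nose_length is the distance from the TCP to the fingertips, in m); z points along the fingers, x is the direction in which the jaws open and shut, and the axes are right-handed (so a half turn about z gives the same grasp; the last joint's range is limited). The gripper opens to 93 mm and grips with 3 to 60 N. Pads are 15 mm wide; open, the fingers measure 128 mm over their backs; the gripper's body (75 mm by 188 mm) begins 65 mm behind the grasp point.
Start: joints at [-1.297, 0.351, 1.652, -0, 1.139, -0.085], TCP at [0.193, -0.515, 0.227] pointing down, gripper open.
Joint ranges: [-2.75, 2.75], [-0.79, 2.1], [0.01, 2.65], [-1.57, 4.71], [0.07, 3.14], [-2.87, 2.87]. Speed limits (rad/s): [2.22, 2.22, 2.79, 3.14, 3.14, 3.14].

### API

Orientations are given as [roll, pitch, yaw] about the fixed x, y, z axes, in that order (R = Rz(yaw) Ry(pitch) Rx(roll)).
In Python, from cell import env, grab_frame gives the robot as it stands.
- The arm moves only by the shell command python3 -m inch 'ROWS'. ROWS is JSON, a list of rows, each a list of 7 numbers: the opening, from 0 (shut) to 1 (fully open), then the shift along the tool's x, y, z in mm, then the turn, a rotation vector about the tool's x, y, z in degrees. In form: [[hand, tx, ty, tz, ax, ay, az], ...]. A call has 1 to 5 rows; each row shifts and turns the commanded pose from where the row before left it, along the tool's axes as they then stand; what a row does not reach is not made up. A row lasts 1/10 s, in which the tool goes at most 50 mm and 8.59 degrees, less where a joint would pass 70% of its speed; a pose out of reach is approached as far as the arm can. A call is refused whole if a number of a shift passes 50 or a number of a turn 8.59, either way. A call with a gripper value outside its range is refused whole. The fingers move at their own pace and stop on an object; the grip force is fixed at half the most. Time passes only in rows, so rows that do not move let the fingers close. It gives the time, the measured TCP pose, the force and the opening at its end, in the units of the state.
- env.get_obs(): the state, without advancing time (a new reading comes with each control period).
- grab_frame(name): name is "scene" or "top" or "wrist"; returns a dict with "frame" (480x640x3 uint8, red, green, blue), "camera_matrix" (3x3 intrinsics, pixels), "origin" and "orientation" of the camera in the world; the wrist camera has in their place "T_tool_cam" (4x4, takes a point from camera to tool coordinates, whose origin is the TCP and whose axes are the tool frame's). Camera axes: x right, y down, z forward; pixel columns grow to the right and rows downward; lengths in m; the calibration is good to about 2 mm. A picture is of the moment at which its call begins: read the wrist's pose just before it. There is no depth.
- env.hand_in(): hands the job in, once; it reports no verdict.
The state is a dict: "time": time; "joint_positions": joint angles; "dq": joint speeds; "effort": joint torques, N m; "tcp_pos": TCP position; "ee_rot": TCP orientation; "contact_force": force on the tool from outside, world axes, zero at the start; "wrist_torque": the same for the moment, N m; "finger_gap": finger opening in m.
Only numpy, scipy, OpenCV 4.12 (cv2) and the standard library are available. Lean on these libraries where they do the work, as an engineer would, in place of code of your own. Each camera call takes 0.05 s, during which the arm holds its last target. There are 200 camera calls.

### The job

I am about to top up the little amber bottle: lift the steel funnel out of the filling stand, set it upright and fully home in the bottle's open neck and let go of it. Then take the white squeeze bottle that stands nozzle-down in the same stand, carry it over the things standing in between without knocking any of them, and stop with its nozzle pointing straight down, centred, about a centimetre above the rim of the funnel, never letting it touch the funnel. Finish while still holding it there, hovering still, with the amber bottle standing where it was.

Things in the scene. Friction and masses are not known exactly. Their poses are not given: they have to be found in the camera images.
- stand: fixed filling stand: grey deck between two aluminium side plates, 78 (x) x 192 (y) mm, deck top 108 mm up; origin at the centre of its underside, y along its row of two holes. The squeeze bottle sits in the hole at y = +55 mm, the funnel in the one at y = -55 mm. It may stand left or right on the bench, the amber bottle on the other side. The bottle's black cap lies on its drip plate.
- funnel: loose steel funnel, 68 mm tall, 50 g, round about z; origin at the centre of the stem's lower end, z up to the mouth. Stem tapers from 11 mm diameter to 17 mm at z = 30 mm, where a flat 27 mm collar stops it; cone above, then a straight rim band 54 mm in diameter from z = 52 to 68 mm (grip it from outside). At the start the collar lies on the stand's deck, the stem in a 20 mm hole.
- funnel_collar (a point): underside of the funnel's stop collar, on its axis, 30 mm above the stem's end; it lies at the neck's rim when the funnel is fully home
- funnel_mouth (a point): centre of the funnel's open mouth, level with its rim, 68 mm above the stem's end
- amber_bottle: loose little amber glass bottle with a blank paper label and no cap, 54 mm diameter, 90 mm tall, 0.3 kg; origin at the centre of its underside, z up. Neck 26 mm outside, bore 20 mm.
- bottle_neck (a point): centre of the bottle's open neck, level with its rim, 90 mm above the underside
- squeeze_bottle: loose white squeeze bottle, about 70 g, upside down in the stand; origin at the centre of its own base (now its top, 43 mm above the deck), its z pointing down to the nozzle. Body 39 mm in diameter from 4 to 52 mm along z, shoulder to 73, spike nozzle to 138 mm. A 42 mm bore holds its lower body and shoulder 24 mm deep in the deck; grip the body above the deck.
- nozzle_tip (a point): tip of the squeeze bottle's nozzle, on its axis, 138 mm from its base
- lacquer_can: bystander: loose can with a black cap, 53 mm diameter, 107 mm tall, between stand and amber bottle; origin at the centre of its underside
- tape_rule: bystander: loose black and orange tape measure standing on its edge, 34 x 65 x 58 mm high, in the same row; origin at the centre of its underside
- solder_reel: bystander: loose solder reel standing on its flange, 52 mm diameter, 31 mm tall, in the same row; origin at the centre of its underside
Not all that is in view belongs to the job. Leave any green or red look-alike of the funnel alone.

How it is judged:
By the outcome, as a careful person would: the job done as asked, in the order asked, and still so for the second after the job is handed in, while the arm keeps its last pose, push and grip.
It also fails if it takes over 61 s, if anything falls off the work surface, if the arm or the gripper's body presses on something with over 40 N, if the wrist force passes 120 N, or if a joint passes its speed limit or range.

## Working session

There is one attempt and no reset: what is moved stays moved. The work goes in short steps, Python scripts to look and compute and a shell command to move; the robot and the scene stay as the last step left them, time stands still between calls to the robot, and variables do not carry over. Pictures are saved under pics/ and viewed, about 8 in all and at most 12, crops included, and the job is handed in when it is done.

```bash
ls; mkdir -p pics
python3 - <<'E'
from cell import env, grab_frame
import cv2
o=env.get_obs(); print(o['time'],o['tcp_pos'],o['ee_rot'],o['finger_gap'],env.nose_length)
for n in ("scene","top"):
    f=grab_frame(n); cv2.imwrite(f"pics/{n}0.png",f["frame"][:,:,::-1]); print(n,f["camera_matrix"],f["origin"],f["orientation"])
import pickle
E
```

```text
pics
0.0 [ 0.19306257 -0.51464203  0.22610257] [-3.14150925e+00  1.14772257e-03 -1.21200750e+00] 0.09283120008961658 0.008
scene [[525.54881448   0.         320.52677699]
 [  0.         525.54881448 225.16341181]
 [  0.           0.           1.        ]] [0.20933551 0.58173698 0.84205473] [-2.40534194 -0.00627801 -2.67877411]
top [[459.62010875   0.         316.57127508]
 [  0.         459.62010875 241.6284864 ]
 [  0.           0.           1.        ]] [ 0.38681104 -0.00780097  1.03066911] [-3.01908142 -0.02232796 -1.58032651]
```

View pics/scene0.png

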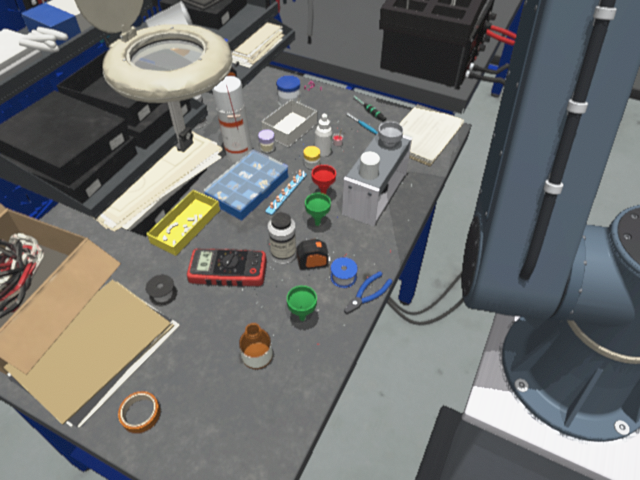

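View pics/top0.png

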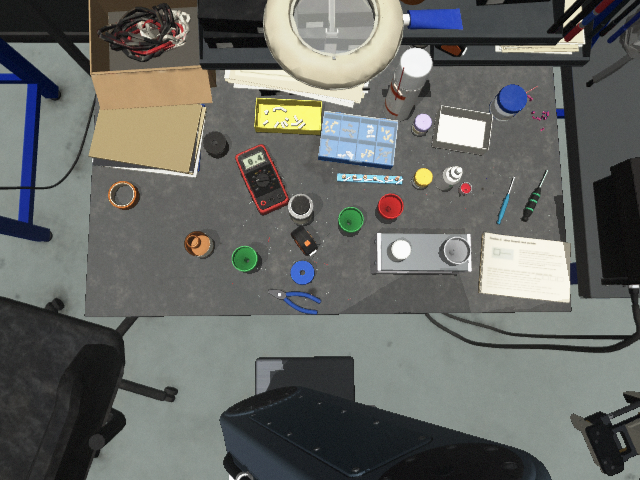

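The scene image shows the steel funnel at (390,130) and the white squeeze bottle at (370,160), both in the stand, with the amber bottle at (255,345). In the top image they are at (456,250), (399,250) and (200,243). The look-alikes in top are green at (351,220) and (245,259) and red at (390,207). The steel funnel at (456,250) is the one that sits in the stand and is grey, so it is the one meant. I'll confirm this with a crop.

```bash
cat > h.py <<'E'
from cell import env, grab_frame
import numpy as np, cv2
from scipy.spatial.transform import Rotation as Ro
def pose():
    o=env.get_obs(); T=np.eye(4); T[:3,:3]=Ro.from_euler('xyz',o['ee_rot']).as_matrix(); T[:3,3]=o['tcp_pos']; return T
def cam(n):
    T=pose(); f=grab_frame(n)
    if n=="wrist": C=T@np.array(f["T_tool_cam"])
    else:
        C=np.eye(4); C[:3,:3]=Ro.from_euler('xyz',f["orientation"]).as_matrix(); C[:3,3]=f["origin"]
    return f["frame"][:,:,::-1].copy(), np.array(f["camera_matrix"]), C
def ray(p,K,C): 
    d=C[:3,:3]@np.linalg.solve(K,[p[0],p[1],1]); return C[:3,3],d/np.linalg.norm(d)
def onz(p,z,K,C):
    o,d=ray(p,K,C); return o+d*(z-o[2])/d[2]
def tri(rs):
    A=sum(np.eye(3)-np.outer(d,d) for o,d in rs); b=sum((np.eye(3)-np.outer(d,d))@o for o,d in rs); return np.linalg.solve(A,b)
def proj(P,K,C):
    q=K@(C[:3,:3].T@(np.array(P)-C[:3,3])); return q[:2]/q[2]
def delta(target):  # mm in tool axes
    T=pose(); return T[:3,:3].T@(np.array(target)-T[:3,3])*1000
E
python3 - <<'E'
from h import *
np.set_printoptions(precision=4,suppress=True)
t,K,C=cam("top"); s,K2,C2=cam("scene")
for n,p,z in [("funnel rim",(456,250),.146),("squeeze",(399.5,250),.151),("amber",(199,244),.09),("can",(300.5,207),.107),("tape",(304,240),.058),("reel",(302,272),.03),("green",(245,259),.06),("green2",(351,220),.06),("standL",(376,0),.108)]:
    P=onz(p,z,K,C); print(n,P,proj(P,K2,C2))
a=cv2.resize(t[225:285,365:485],None,fx=4,fy=4,interpolation=2)
b=cv2.resize(s[110:230,330:450],None,fx=4,fy=4,interpolation=2)
c=cv2.resize(t[220:280,150:270],None,fx=4,fy=4,interpolation=2)
d=cv2.resize(s[300:380,200:320],(480,320),interpolation=2)
L=np.vstack([a,c]);R=np.vstack([b[:480]]); 
cv2.imwrite("pics/crop.png",cv2.resize(np.vstack([np.hstack([L,R]),]),None,fx=.8,fy=.8))
E
```

```text
funnel rim [ 0.4773 -0.3002  0.146 ] [390.3157 129.3766]
squeeze [ 0.4776 -0.1886  0.151 ] [370.0924 157.9537]
amber [0.4992 0.2112 0.09  ] [260.6989 324.0406]
can [0.5719 0.0026 0.107 ] [283.5406 219.6088]
tape [ 0.5101 -0.0039  0.058 ] [314.0757 245.0352]
reel [0.4435 0.001  0.03  ] [343.5084 267.8803]
green [0.4702 0.1209 0.06  ] [302.2018 300.0466]
green2 [ 0.5524 -0.1049  0.06  ] [317.987  204.2311]
standL [ 1.0276 -0.1635  0.108 ] [148.6048 108.7507]
```

View pics/crop.png

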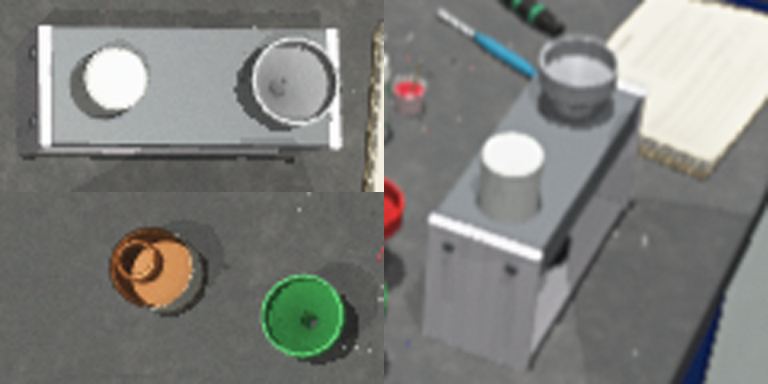

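The crop confirms it. The grey steel funnel sits in the stand's right hole with its rim at about top (457,250), and the white bottle is in the left hole. The amber neck is at about top (193,241). I'll move above the funnel with the jaws along world y.

```bash
python3 -m inch '[[1,0,0,0,0,0,7],[1,0,0,0,0,0,7],[1,0,0,0,0,0,6.6],[1,-20,-30,-5,0,0,0],[1,-25,-35,-5,0,0,0]]'
python3 -m inch '[[1,-28,-40,-4,0,0,0],[1,-28,-40,0,0,0,0],[1,-28,-40,0,0,0,0],[1,-28,-35,0,0,0,0],[1,-25,-25,0,0,0,0]]'
python3 -m inch '[[1,-20,-20,0,0,0,0],[1,0,0,0,0,0,0],[1,0,0,0,0,0,0]]'
python3 - <<'E'
from h import *
np.set_printoptions(precision=4,suppress=True)
t,K,C=cam("wrist"); o=env.get_obs(); print(o['time'],o['tcp_pos'],o['ee_rot']); print(K,C)
cv2.imwrite("pics/w1.png",t)
T,K1,C1=cam("top")
print("amber",onz((193.2,240.8),.09,K1,C1))
for n,P in [("funnel",(.479,-.302,.146)),("sq",(.478,-.189,.151))]: print(n,proj(P,K,C))
E
```

```text
time: 0.7
tcp_pos: [0.2581, -0.4699, 0.2364]
ee_rot: [3.141, 0.0, -1.574]
contact_force: [0.9, 0.4, 0.1]
finger_gap: 0.0931
time: 1.2
tcp_pos: [0.44, -0.3314, 0.2405]
ee_rot: [-3.142, 0.0, -1.571]
contact_force: [0.1, -0.1, -1.0]
finger_gap: 0.0931
time: 1.5
tcp_pos: [0.4583, -0.313, 0.2404]
ee_rot: [3.141, 0.0, -1.57]
contact_force: [-0.0, -0.1, 0.2]
finger_gap: 0.0933
1.55 [ 0.4579 -0.3135  0.2405] [ 3.1412  0.     -1.5714]
[[408.9629   0.     320.2613]
 [  0.     408.9629 237.0088]
 [  0.       0.       1.    ]] [[ 0.0008 -0.9692 -0.2462  0.5269]
 [-1.     -0.001   0.0005 -0.3129]
 [-0.0007  0.2462 -0.9692  0.3975]
 [ 0.      0.      0.      1.    ]]
amber [0.5059 0.2231 0.09  ]
funnel [303.031  212.2415]
sq [118.5932 215.2003]
```

View pics/w1.png

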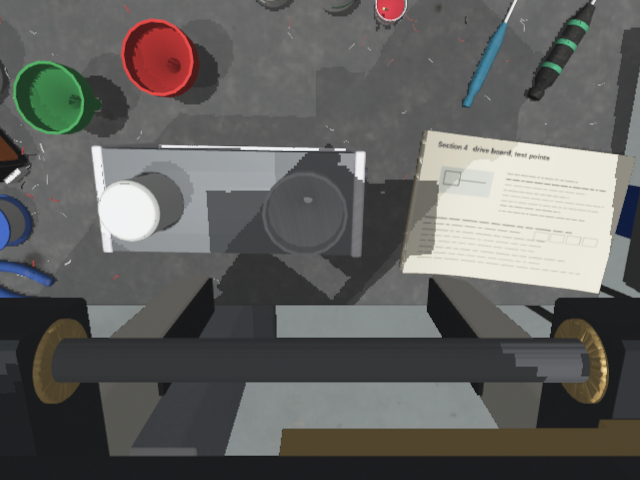

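The wrist view shows the funnel rim centred at about (305,213), in shadow, and the squeeze base at about (129,211). Both agree with the top-view estimate to a few millimetres.

Run:
```python
from h import *
np.set_printoptions(precision=4,suppress=True)
t,K,C=cam("wrist")
print("f",onz((305,213.5),.146,K,C),"sq",onz((129,211),.151,K,C), "rimL/R", onz((263,213),.146,K,C),onz((347.5,213),.146,K,C),"front/back",onz((305,172),.146,K,C),onz((305,255),.146,K,C))
s,K,C=cam("scene"); t,K1,C1=cam("top")
print([proj(P,K,C) for P in [(.4785,-.3025,.146),(.506,.223,.09),(.478,-.192,.151)]])
# amber neck fine crops
a=cv2.resize(s[315:375,225:285],(380,380),interpolation=2); b=cv2.resize(t[220:270,170:220],(380,380),interpolation=2)
cv2.imwrite("pics/amb.png",np.hstack([a,b]))
print(delta((.4785,-.3035,.1275)))
```

```text
f [ 0.4776 -0.3041  0.146 ] sq [ 0.4803 -0.1965  0.151 ] rimL/R [ 0.478  -0.2778  0.146 ] [ 0.4779 -0.3306  0.146 ] front/back [ 0.5034 -0.3043  0.146 ] [ 0.4505 -0.3038  0.146 ]
[array([390.1815, 128.6309]), array([253.3991, 328.0197]), array([370.5534, 156.906 ])]
[-10.4186 -20.7889 113.1621]
```

View pics/amb.png

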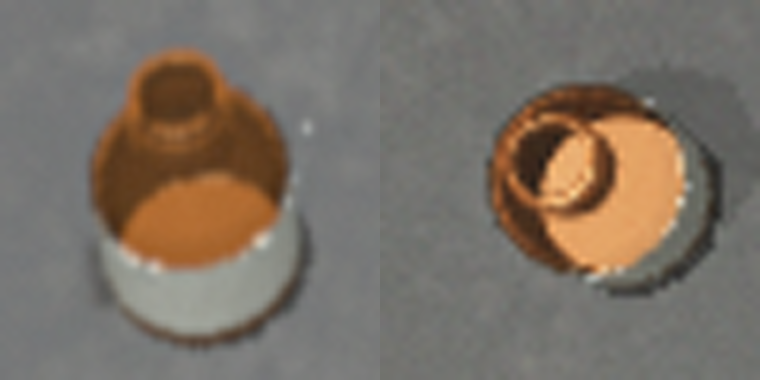

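The amber neck is at scene (252.6,329.7) and top (193.8,241.3). I'll descend onto the funnel and grip it.

```bash
python3 -m inch '[[1,-5,-10,20,0,0,0],[1,-5,-10,25,0,0,0],[1,0,0,30,0,0,0],[1,0,0,20,0,0,0],[1,0,0,12,0,0,0]]'
python3 -m inch '[[1,0,0,6,0,0,0],[1,0,0,0,0,0,0],[0.3,0,0,0,0,0,0],[0.3,0,0,0,0,0,0],[0.3,0,0,0,0,0,0]]'
python3 -m inch '[[0.3,0,0,0,0,0,0],[0.3,0,0,0,0,0,0],[0.3,0,0,0,0,0,0]]'
python3 - <<'E'
from h import *
np.set_printoptions(precision=4,suppress=True)
s,K,C=cam("scene"); t,K1,C1=cam("top")
P=tri([ray((252.6,329.7),K,C),ray((193.8,241.3),K1,C1)]); print(P,onz((252.6,329.7),.09,K,C),onz((193.8,241.3),.09,K1,C1))
E
```

```text
time: 2.25
tcp_pos: [0.4775, -0.3033, 0.1321]
ee_rot: [3.14, 0.001, -1.572]
contact_force: [-0.2, -0.2, -0.3]
finger_gap: 0.093
time: 2.75
tcp_pos: [0.4786, -0.3034, 0.1283]
ee_rot: [-3.141, -0.001, -1.572]
contact_force: [0.1, 0.0, 0.1]
finger_gap: 0.0734
time: 3.05
tcp_pos: [0.4784, -0.3032, 0.1278]
ee_rot: [-3.141, -0.0, -1.571]
contact_force: [-0.3, 0.2, 0.6]
finger_gap: 0.0539
[0.5065 0.2236 0.0848] [0.5055 0.2263 0.09  ] [0.5048 0.2219 0.09  ]
```

```bash
python3 -m inch '[[0.3,0,0,-10,0,0,0],[0.3,0,0,-20,0,0,0],[0.3,0,0,-30,0,0,0],[0.3,0,0,-25,0,0,0],[0.3,0,0,-10,0,0,0]]'
python3 -m inch '[[0.3,-20,0,0,0,0,0],[0.3,-35,0,0,0,0,0],[0.3,-45,5,0,0,0,0],[0.3,-45,5,0,0,0,0],[0.3,-45,5,0,0,0,0]]'
python3 -m inch '[[0.3,-45,5,0,0,0,0],[0.3,-45,3,0,0,0,0],[0.3,-45,0,0,0,0,0],[0.3,-45,0,0,0,0,0],[0.3,-45,0,0,0,0,0]]'
python3 -m inch '[[0.3,-45,0,0,0,0,0],[0.3,-35,0,0,0,0,0],[0.3,-20,0,0,0,0,0],[0.3,-12,0,0,0,0,0],[0.3,0,0,0,0,0,0]]'
python3 -m inch '[[0.3,0,0,0,0,0,0],[0.3,0,0,0,0,0,0]]'
python3 - <<'E'
from h import *
np.set_printoptions(precision=4,suppress=True)
t,K,C=cam("wrist"); print(pose())
cv2.imwrite("pics/w2.png",t)
print(proj((.505,.2235,.09),K,C)); 
p=pose()[:3,3]; print("expected stem end",proj(p+[0,0,.078-.1278],K,C),"mouth",proj(p+[0,0,.146-.1278],K,C))
E
```

```text
time: 3.65
tcp_pos: [0.479, -0.3037, 0.2255]
ee_rot: [-3.139, -0.002, -1.572]
contact_force: [0.8, 0.3, -1.5]
finger_gap: 0.0542
time: 4.15
tcp_pos: [0.462, -0.1105, 0.2214]
ee_rot: [3.14, 0.001, -1.572]
contact_force: [0.6, 0.0, -0.7]
finger_gap: 0.0539
time: 4.65
tcp_pos: [0.4539, 0.1142, 0.2216]
ee_rot: [3.14, -0.0, -1.571]
contact_force: [1.1, -1.1, -0.6]
finger_gap: 0.0539
time: 5.15
tcp_pos: [0.4547, 0.2248, 0.2218]
ee_rot: [3.14, -0.0, -1.57]
contact_force: [0.1, 0.1, -0.8]
finger_gap: 0.054
time: 5.35
tcp_pos: [0.4556, 0.2229, 0.2225]
ee_rot: [3.141, -0.0, -1.573]
contact_force: [0.4, -0.4, -0.3]
finger_gap: 0.0539
[[-0.002  -1.     -0.0002  0.4557]
 [-1.      0.002  -0.0002  0.2229]
 [ 0.0002  0.0002 -1.      0.2226]
 [ 0.      0.      0.      1.    ]]
[319.5569 161.6   ]
expected stem end [320.4583 266.2479] mouth [320.4887 324.2075]
```

View pics/w2.png

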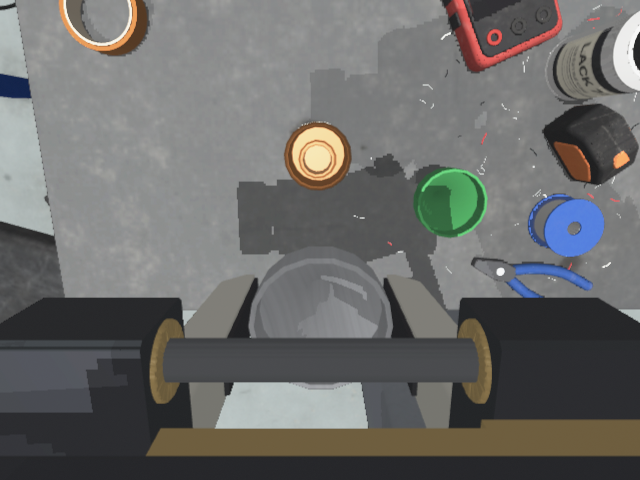

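The wrist view shows the neck at about (318,159), where (319.6,161.6) was predicted. The held funnel's mouth is centred at about (320,318). I'll refine both with an enlarged crop.

Run:
```python
from h import *
t=cv2.imread("pics/w2.png")
a=cv2.resize(t[115:200,275:360],(595,595),interpolation=2)
b=cv2.resize(t[240:400,240:400],(560,560),interpolation=2)[:, :]
b=cv2.copyMakeBorder(b,0,35,0,0,0)
cv2.imwrite("pics/w2c.png",cv2.resize(np.hstack([a,b]),None,fx=.69,fy=.69))
```

```text
(no output)
```

View pics/w2c.png

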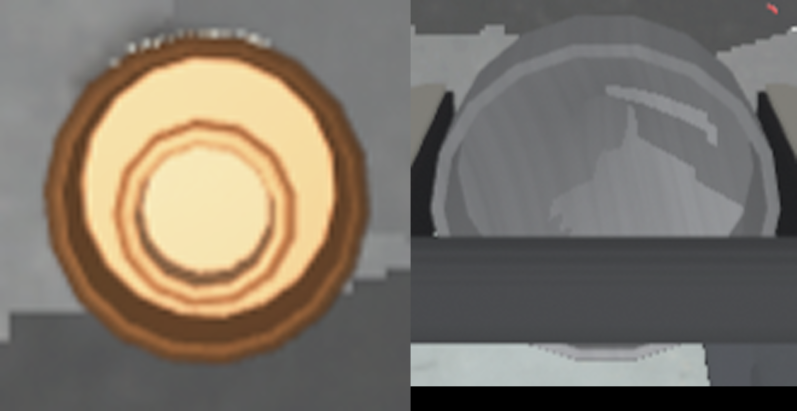

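Run:
```python
from h import *
np.set_printoptions(precision=4,suppress=True)
t,K,C=cam("wrist"); P=onz((317.5,159),.09,K,C); print(P, delta([P[0],P[1],.1278-.108+.090]), env.get_obs()['contact_force'])
```

```text
[0.5069 0.225  0.09  ] [ -2.0533 -51.1467 112.8277] [-1.3007 -0.4173 -0.5455]
```

```bash
python3 -m inch '[[0.3,0,-15,0,0,0,0],[0.3,-1.6,-20,15,0,0,0],[0.3,0,-12,20,0,0,0],[0.3,0,-3.5,15,0,0,0],[0.3,0,0,10,0,0,0]]'
python3 -m inch '[[0.3,0,0,8,0,0,0],[0.3,0,0,0,0,0,0],[0.3,0,0,0,0,0,0]]'
python3 - <<'E'
from h import *
np.set_printoptions(precision=4,suppress=True)
s,K,C=cam("scene"); t,K1,C1=cam("top"); p=pose()[:3,3]; print(p)
e=p-[0,0,.0498]; c=e+[0,0,.03]
print("stem end",proj(e,K,C),"collar",proj(c,K,C),"neck",proj((.506,.2245,.09),K,C))
q=proj((.506,.2245,.09),K,C).astype(int)
cv2.imwrite("pics/s3.png",cv2.resize(s[q[1]-60:q[1]+50,q[0]-60:q[0]+60],None,fx=5,fy=5,interpolation=2)); print(q)
E
```

```text
time: 5.95
tcp_pos: [0.5059, 0.2248, 0.1613]
ee_rot: [3.14, -0.001, -1.572]
contact_force: [-0.4, 0.0, -1.4]
finger_gap: 0.054
time: 6.25
tcp_pos: [0.5061, 0.2255, 0.1552]
ee_rot: [-3.141, 0.0, -1.571]
contact_force: [-0.4, -0.7, -0.7]
finger_gap: 0.054
[0.5064 0.2256 0.1554]
stem end [251.5133 324.1014] collar [249.7758 313.9468] neck [252.9195 328.7336]
[252 328]
```

View pics/s3.png

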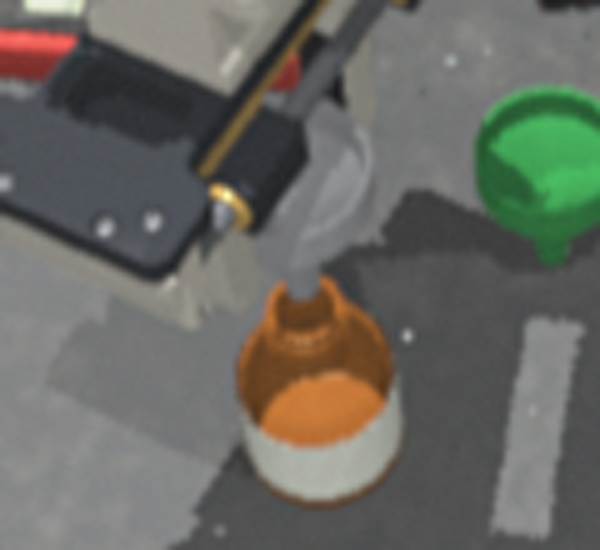

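The stem stands directly over the neck at crop (303,290), well aligned, so I'll lower it slowly.

```bash
python3 -m inch '[[0.3,0.5,0,5,0,0,0],[0.3,0,0,8,0,0,0],[0.3,0,0,8,0,0,0],[0.3,0,0,6,0,0,0],[0.3,0,0,0,0,0,0]]'
python3 -m inch '[[0.3,0,0,6,0,0,0],[0.3,0,0,5,0,0,0],[0.3,0,0,4,0,0,0],[0.3,0,0,0,0,0,0],[0.3,0,0,0,0,0,0]]'
```

```text
time: 6.85
tcp_pos: [0.5057, 0.2247, 0.1265]
ee_rot: [3.14, -0.001, -1.572]
contact_force: [0.6, -0.4, -1.3]
finger_gap: 0.0543
time: 7.35
tcp_pos: [0.5062, 0.2249, 0.1126]
ee_rot: [3.142, -0.0, -1.572]
contact_force: [-1.1, 0.3, -0.8]
finger_gap: 0.0542
```

```bash
python3 -m inch '[[0.3,0,0,1.5,0,0,0],[0.3,0,0,0.5,0,0,0],[0.3,0,0,0,0,0,0]]'
python3 -m inch '[[0.3,0,0,0.7,0,0,0],[0.3,0,0,0,0,0,0]]'
```

```text
time: 7.65
tcp_pos: [0.5062, 0.2249, 0.1107]
ee_rot: [-3.141, 0.0, -1.572]
contact_force: [-0.7, 0.9, -0.1]
finger_gap: 0.0541
time: 7.85
tcp_pos: [0.5062, 0.2249, 0.1099]
ee_rot: [3.142, -0.0, -1.572]
contact_force: [1.0, -0.4, -0.4]
finger_gap: 0.0542
```

```bash
python3 -m inch '[[0.3,0,0,0.8,0,0,0],[0.3,0,0,0,0,0,0]]'
python3 -m inch '[[0.3,0,0,0.8,0,0,0],[0.3,0,0,0,0,0,0]]'
```

```text
time: 8.05
tcp_pos: [0.5065, 0.225, 0.1097]
ee_rot: [-3.141, 0.0, -1.571]
contact_force: [-2.0, -0.7, 6.0]
finger_gap: 0.0541
time: 8.25
tcp_pos: [0.5069, 0.2251, 0.1097]
ee_rot: [-3.14, 0.0, -1.571]
contact_force: [-3.2, -0.5, 13.3]
finger_gap: 0.0537
```

Contact came at exactly the expected seated height of 0.1097. I'll ease off the push, release and retreat straight up.

```bash
python3 -m inch '[[0.3,0,0,-0.8,0,0,0],[0.65,0,0,0,0,0,0],[0.9,0,0,0,0,0,0],[1,0,0,0,0,0,0],[1,0,0,0,0,0,0]]'
python3 -m inch '[[1,0,0,-5,0,0,0],[1,0,0,-15,0,0,0],[1,0,0,-30,0,0,0],[1,0,0,-40,0,0,0],[1,0,20,-30,0,0,0]]'
python3 -m inch '[[1,0,30,-15,0,0,0],[1,0,0,0,0,0,0],[1,0,0,0,0,0,0]]'
python3 - <<'E'
from h import *
np.set_printoptions(precision=4,suppress=True)
t,K,C=cam("wrist"); print(pose()[:3,3]); s,K2,C2=cam("scene")
print("mouth pred",proj((.506,.2245,.128),K,C),proj((.506,.2245,.128),K2,C2))
q=proj((.506,.2245,.128),K,C).astype(int); print(q)
a=cv2.resize(t[max(q[1]-60,0):,q[0]-60:q[0]+60][:120],(480,480),interpolation=2)
b=cv2.resize(s[280:380,200:266],(317,480),interpolation=2)
cv2.imwrite("pics/w4.png",np.hstack([a,b]))
E
```

```text
time: 8.75
tcp_pos: [0.5061, 0.2249, 0.109]
ee_rot: [3.141, -0.0, -1.572]
contact_force: [-0.6, -0.6, 0.1]
finger_gap: 0.08
time: 9.25
tcp_pos: [0.4875, 0.225, 0.2316]
ee_rot: [-3.139, 0.001, -1.572]
contact_force: [0.4, -0.2, -0.8]
finger_gap: 0.0927
time: 9.55
tcp_pos: [0.4562, 0.225, 0.2447]
ee_rot: [-3.14, 0.0, -1.571]
contact_force: [0.9, 0.4, -0.2]
finger_gap: 0.0928
[0.4565 0.225  0.2441]
mouth pred [321.4212 162.9304] [250.7827 316.1235]
[321 162]
```

View pics/w4.png

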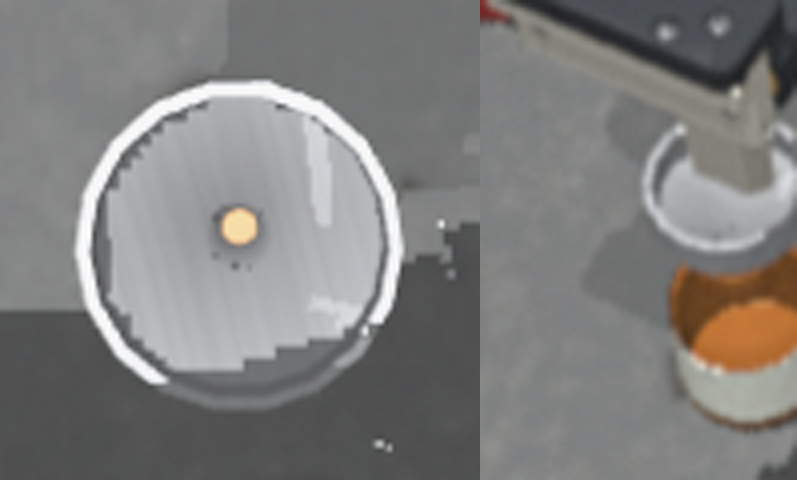

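The funnel sits upright and home. Its mouth centre in the wrist view is (320.9,163.2), within 0.5 px of the prediction. Next is the squeeze bottle.

```bash
python3 -m inch '[[1,20,0,0,0,0,0],[1,35,0,0,0,0,0],[1,45,0,0,0,0,0],[1,45,0,0,0,0,0],[1,45,0,0,0,0,0]]'
python3 -m inch '[[1,45,0,0,0,0,0],[1,45,0,0,0,0,0],[1,45,0,0,0,0,0],[1,45,0,0,0,0,0],[1,30,0,0,0,0,0]]'
python3 -m inch '[[1,15,0,0,0,0,0],[1,4,0,0,0,0,0],[1,0,0,0,0,0,0],[1,0,0,0,0,0,0]]'
python3 - <<'E'
from h import *
np.set_printoptions(precision=4,suppress=True)
t,K,C=cam("wrist"); print(pose()[:3,3])
cv2.imwrite("pics/w5.png",t)
q=proj((.479,-.194,.151),K,C);print("pred",q)
m=cv2.inRange(t,(170,170,170),(255,255,255)); n,l,st,ce=cv2.connectedComponentsWithStats(m)
for i in range(1,n):
    if st[i][4]>300: print(st[i],ce[i],onz(ce[i],.151,K,C))
x,y=q.astype(int); cv2.imwrite("pics/w5c.png",cv2.resize(t[max(0,y-70):y+70,x-70:x+70],None,fx=4,fy=4,interpolation=2)); print(x-70,max(0,y-70))
E
```

```text
time: 10.15
tcp_pos: [0.4561, 0.0331, 0.2435]
ee_rot: [3.14, -0.0, -1.571]
contact_force: [0.1, 1.3, -0.2]
finger_gap: 0.0929
time: 10.65
tcp_pos: [0.4558, -0.1781, 0.2433]
ee_rot: [3.141, 0.0, -1.573]
contact_force: [0.1, -0.5, -0.2]
finger_gap: 0.0927
time: 11.05
tcp_pos: [0.456, -0.193, 0.244]
ee_rot: [3.141, 0.0, -1.57]
contact_force: [-0.5, -0.5, -0.1]
finger_gap: 0.093
[ 0.456  -0.1929  0.2441]
pred [322.305  209.1305]
[  21   15   63   80 1573] [61.0076 58.5969] [ 0.5656 -0.0454  0.151 ]
[  524   128   116   152 13826] [589.8491 207.9357] [ 0.4799 -0.3596  0.151 ]
[ 264  142   37  105 1161] [273.0508 177.7519] [ 0.4983 -0.164   0.151 ]
[287 142 185   6 477] [378.8407 144.6709] [ 0.518  -0.2276  0.151 ]
[ 511  148   24  105 1052] [522.4724 200.6606] [ 0.4844 -0.3174  0.151 ]
252 139
```

View pics/w5c.png

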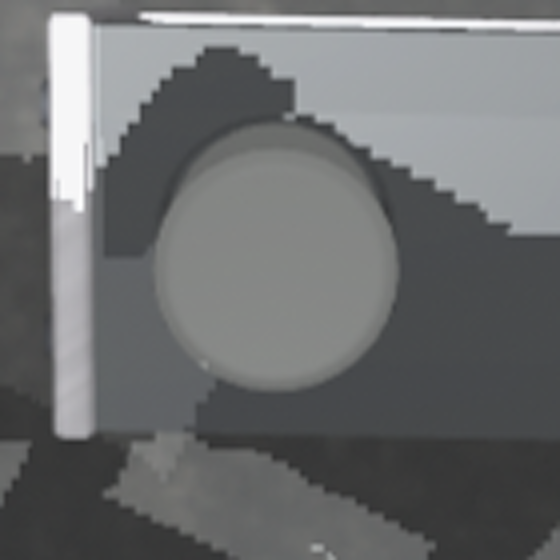

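The squeeze base is a circle at wrist (321.3,206.1), which gives about (0.4805,-0.1935). I'll descend and grip it.

```bash
python3 -m inch '[[1,0.6,-12,15,0,0,0],[1,0,-12.3,25,0,0,0],[1,0,0,35,0,0,0],[1,0,0,25,0,0,0],[1,0,0,15,0,0,0]]'
python3 -m inch '[[1,0,0,6.5,0,0,0],[1,0,0,0,0,0,0],[0.1,0,0,0,0,0,0],[0.1,0,0,0,0,0,0],[0.1,0,0,0,0,0,0]]'
python3 -m inch '[[0.1,0,0,0,0,0,0],[0.1,0,0,0,0,0,0],[0.1,0,0,0,0,0,0],[0.1,0,0,0,0,0,0],[0.1,0,0,0,0,0,0]]'
```

```text
time: 11.6
tcp_pos: [0.4797, -0.1932, 0.1273]
ee_rot: [3.14, 0.001, -1.57]
contact_force: [0.4, -0.3, 0.1]
finger_gap: 0.0931
time: 12.1
tcp_pos: [0.4805, -0.1948, 0.1234]
ee_rot: [-3.14, -0.001, -1.572]
contact_force: [-0.1, 0.3, -0.3]
finger_gap: 0.0734
time: 12.6
tcp_pos: [0.4802, -0.1945, 0.1226]
ee_rot: [3.141, 0.0, -1.572]
contact_force: [0.1, 1.2, 0.9]
finger_gap: 0.0382
```

```bash
python3 -m inch '[[0.1,0,0,-8,0,0,0],[0.1,0,0,-20,0,0,0],[0.1,0,0,-35,0,0,0],[0.1,0,0,-40,0,0,0],[0.1,0,0,-27,0,0,0]]'
python3 -m inch '[[0.1,0,0,-12,0,0,0],[0.1,0,0,-3,0,0,0],[0.1,-10,0,0,0,0,0],[0.1,-25,-6,0,0,0,0],[0.1,-40,-10,0,0,0,0]]'
python3 -m inch '[[0.1,-45,-10,0,0,0,0],[0.1,-45,0,0,0,0,0],[0.1,-45,0,0,0,0,0],[0.1,-45,0,0,0,0,0],[0.1,-40,0,0,0,0,0]]'
python3 -m inch '[[0.1,-25,0,0,0,0,0],[0.1,-15,0,0,0,0,0],[0.1,-4,0,0,0,0,0],[0.1,0,0,0,0,0,0],[0.1,0,0,0,0,0,0]]'
python3 - <<'E'
from h import *
np.set_printoptions(precision=4,suppress=True)
T=pose(); p=T[:3,3]; print(p)
tip=p+[0,0,.013-.1226]; base=p+[0,0,.151-.1226]
s,K,C=cam("scene"); w,K2,C2=cam("wrist"); t,K3,C3=cam("top")
for n,k,c in (("scene",K,C),("wrist",K2,C2),("top",K3,C3)): print(n,"tip",proj(tip,k,c),"base",proj(base,k,c),"mouth",proj((.506,.2247,.128),k,c))
a=cv2.resize(s[240:360,215:335],(480,480),interpolation=2); b=cv2.resize(w,(320,240)); b2=cv2.resize(t[190:280,160:280],(320,240),interpolation=2)
cv2.imwrite("pics/c6.png",np.hstack([a,np.vstack([b,b2])])); cv2.imwrite("pics/s6.png",s);cv2.imwrite("pics/wr6.png",w)
E
```

```text
time: 13.1
tcp_pos: [0.4805, -0.1949, 0.2557]
ee_rot: [-3.139, -0.001, -1.572]
contact_force: [0.4, -0.2, -1.6]
finger_gap: 0.0383
time: 13.6
tcp_pos: [0.4955, -0.1192, 0.2658]
ee_rot: [3.139, 0.001, -1.574]
contact_force: [1.3, 0.4, -1.5]
finger_gap: 0.0384
time: 14.1
tcp_pos: [0.5051, 0.1028, 0.2659]
ee_rot: [3.139, -0.0, -1.571]
contact_force: [0.3, -0.6, -0.2]
finger_gap: 0.0384
time: 14.6
tcp_pos: [0.5064, 0.1434, 0.2673]
ee_rot: [3.141, -0.0, -1.572]
contact_force: [0.5, -0.3, -0.7]
finger_gap: 0.0378
[0.5064 0.1434 0.2673]
scene tip [275.0039 268.1494] base [269.4559 209.6192] mouth [250.7162 316.2202]
wrist tip [320.376  238.3806] base [320.3444 337.6447] mouth [211.1317 229.1629]
top tip [226.5864 235.8304] base [211.8554 224.2905] mouth [187.6857 238.3544]
```

View pics/c6.png

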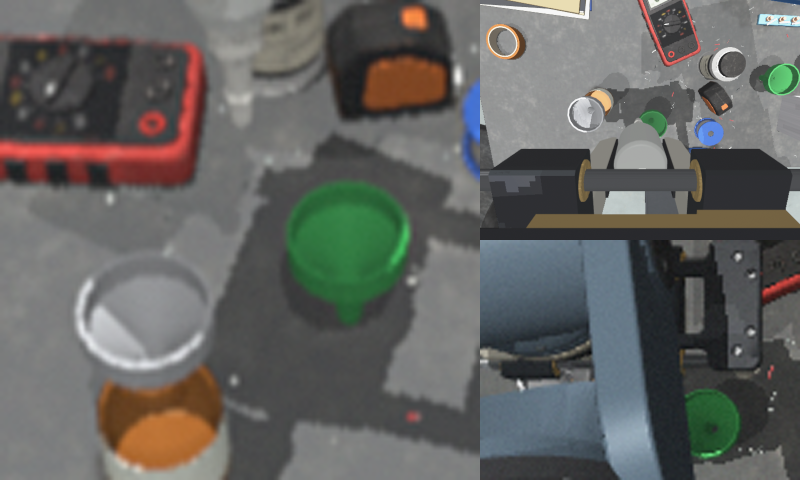

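The nozzle tip is at scene (275,270.7), where (275,268) was predicted. The funnel mouth carries the same offset of about 2 px, so the geometry holds. I'll move over the funnel.

```bash
python3 -m inch '[[0.1,-10,0,0,0,0,0],[0.1,-20,0,0,0,0,0],[0.1,-25,0.4,0,0,0,0],[0.1,-17,0,0,0,0,0],[0.1,-7,0,0,0,0,0]]'
python3 -m inch '[[0.1,-2,0,0,0,0,0],[0.1,0,0,5,0,0,0],[0.1,0,0,5,0,0,0],[0.1,0,0,0,0,0,0],[0.1,0,0,0,0,0,0]]'
python3 - <<'E'
from h import *
np.set_printoptions(precision=4,suppress=True)
T=pose(); p=T[:3,3]; print(p)
tip=p+[0,0,.013-.1226]
s,K,C=cam("scene"); w,K2,C2=cam("wrist")
for n,k,c in (("scene",K,C),("wrist",K2,C2)): print(n,"tip",proj(tip,k,c),"mouth",proj((.506,.2247,.128),k,c))
a=cv2.resize(s[260:350,205:295],(450,450),interpolation=2); b=cv2.resize(w[190:310,275:365],(338,450),interpolation=2)
cv2.imwrite("pics/c7.png",np.hstack([a,b]))
E
```

```text
time: 15.25
tcp_pos: [0.506, 0.2248, 0.2676]
ee_rot: [3.142, 0.0, -1.57]
contact_force: [0.1, -1.0, -1.9]
finger_gap: 0.0386
time: 15.75
tcp_pos: [0.5061, 0.2249, 0.2575]
ee_rot: [3.141, -0.0, -1.572]
contact_force: [0.1, 0.2, -0.0]
finger_gap: 0.0384
[0.5061 0.2249 0.2575]
scene tip [249.4261 309.3343] mouth [250.7162 316.2202]
wrist tip [320.6951 238.4747] mouth [320.9157 231.7365]
```

View pics/c7.png

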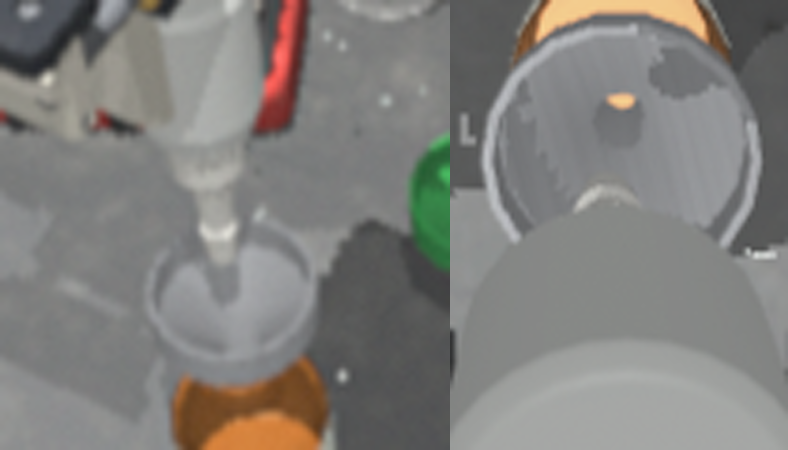

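In the wrist view the rim is centred at column 320.9, as predicted. The scene view shows the tip just above the mouth centre. The nozzle part showing past the shoulder looks slightly left, at about column 316.6. I've used all my views, so I'll check that with pixel numbers.

Run:
```python
from h import *
w,K,C=cam("wrist"); g=cv2.cvtColor(w,cv2.COLOR_BGR2GRAY)
print("cols",list(range(302,342,1)))
for r in range(236,252): print(r,*g[r,302:342])
for z in (.02,.04,.06,.065,.086):
    p=pose()[:3,3]+[0,0,.013-.1226+z]; print(z,proj(p,K,C).round(1),"r px",409*.001/(C[2,3]-p[2]))
s,_,_=cam("scene"); g=cv2.cvtColor(s,cv2.COLOR_BGR2GRAY); print("scene cols 238-262")
for r in range(296,326): print(r,*g[r,238:263])
```

```text
cols [302, 303, 304, 305, 306, 307, 308, 309, 310, 311, 312, 313, 314, 315, 316, 317, 318, 319, 320, 321, 322, 323, 324, 325, 326, 327, 328, 329, 330, 331, 332, 333, 334, 335, 336, 337, 338, 339, 340, 341]
236 120 125 134 131 131 132 132 131 129 128 129 132 134 136 135 135 134 133 133 134 135 138 138 137 138 138 139 141 140 141 140 140 144 146 146 146 149 150 150 147
237 120 126 135 132 131 132 133 132 130 128 131 135 137 137 137 137 136 136 134 134 135 138 139 139 138 138 138 140 140 142 141 141 143 145 146 145 149 150 150 148
238 120 125 136 134 131 132 134 133 131 130 135 136 136 132 135 136 133 136 135 133 135 139 140 139 138 139 139 140 141 142 142 140 142 146 147 146 148 151 150 149
239 120 125 135 134 128 133 133 133 132 133 138 146 164 160 150 150 148 147 140 135 133 136 140 139 138 138 140 141 141 143 142 141 142 145 148 147 147 152 151 151
240 122 125 130 130 129 133 134 133 132 144 168 173 186 182 165 163 163 160 154 149 139 129 139 139 139 139 139 140 142 142 142 141 142 145 148 147 147 151 151 151
241 122 124 123 127 134 134 134 133 151 175 191 189 184 174 165 160 166 16
[... 4381 characters left out ...]
 153 155 152 142 130 128 130 135 148 165 166 164 161 159 158 157 155 153 152
320 147 149 148 149 148 148 151 153 154 149 140 133 140 148 160 166 165 163 160 159 156 155 153 150 149
321 146 147 146 146 147 147 149 149 151 153 150 146 155 161 164 164 162 161 158 156 155 152 149 148 146
322 144 144 144 144 146 145 146 148 149 153 154 154 158 161 162 162 161 159 157 154 152 149 144 143 141
323 142 141 142 143 142 144 145 145 148 151 153 155 155 159 159 160 158 157 153 150 148 145 142 138 136
324 140 138 139 139 141 142 142 143 144 146 149 152 155 158 157 159 155 153 150 145 142 139 139 136 137
325 146 136 135 135 137 137 137 140 142 143 145 150 155 156 158 157 155 152 147 141 138 137 135 134 139
```

The numbers agree across both views. The nozzle leans about 2.5 mm toward +y at the tip, a tilt of about 1.4° in the grip. Turning the tool by 1.4° about its y axis should fix both the tilt and the centring.

```bash
python3 -m inch '[[0.1,0,0,0,0,0.7,0],[0.1,0,0,0,0,0.7,0],[0.1,0,0,0,0,0,0],[0.1,0,0,0,0,0,0],[0.1,0,0,0,0,0,0]]'
python3 - <<'E'
from h import *
T=pose(); p=T[:3,3]; print(p)
w,K,C=cam("wrist"); g=cv2.cvtColor(w,cv2.COLOR_BGR2GRAY)
print("mouth",proj((.506,.2247,.128),K,C),"tip if vertical under tcp",proj(p-[0,0,.1096],K,C), "ring", proj(p-[0,0,.0866],K,C))
for r in range(238,250): print(r,*g[r,302:342])
for r in range(276,290): print(r,*g[r,300:346:2])
s,K2,C2=cam("scene"); g=cv2.cvtColor(s,cv2.COLOR_BGR2GRAY); print("scene",proj(p-[0,0,.1096],K2,C2))
for r in range(300,324): print(r,*g[r,240:260])
E
```

```text
time: 16.45
tcp_pos: [0.5061, 0.2253, 0.2576]
ee_rot: [3.142, -0.024, -1.571]
contact_force: [-0.8, 0.8, -1.0]
finger_gap: 0.0382
[0.50607923 0.22534042 0.25763809]
mouth [317.05241348 231.59180198] tip if vertical under tcp [316.58357494 238.41405157] ring [317.14497876 247.67149966]
238 133 133 134 132 131 130 131 133 134 133 136 137 137 134 136 137 135 137 136 135 138 140 141 143 143 143 142 142 145 147 148 148 151 152 153 151 150 151 153 153
239 133 133 134 133 132 132 132 133 134 135 138 145 155 150 151 152 149 148 142 136 135 137 141 142 142 144 142 142 145 147 149 148 150 153 153 151 149 152 153 154
240 134 134 135 135 132 127 132 134 135 144 166 159 168 166 166 164 164 162 155 150 140 129 140 141 142 143 143 143 145 147 148 148 149 153 152 153 149 151 153 154
241 134 134 134 130 126 124 132 136 153 176 187 166 165 167 167 162 167 164 162 162 154 142 135 142 143 143 144 143 144 147 149 148 149 153 153 153 150 151 152 154
242 133 128 128 123 121 125 134 146 184 191 177 164 154 154 153 148 153 150 157 162 161 157 141 143 143 143 144 142 144 146 148 149 148 151 153 153 152 150 15
[... 3847 characters left out ...]
 160 169 169 167 165 163 162
316 156 159 159 160 163 164 162 148 136 133 133 134 140 156 169 168 166 164 162 162
317 156 155 156 158 160 161 163 160 147 134 132 133 135 153 166 167 166 164 161 160
318 153 155 152 154 158 159 161 163 158 139 133 135 141 160 168 165 163 161 161 159
319 153 152 152 152 154 156 158 161 161 146 138 145 154 166 168 167 163 162 159 159
320 148 149 150 151 151 154 156 157 160 157 152 160 164 169 167 164 162 163 160 157
321 146 150 150 150 150 152 154 155 158 160 162 164 166 167 164 164 161 159 155 154
322 145 145 147 148 148 149 151 154 156 158 161 162 164 164 164 160 159 156 155 150
323 144 144 146 146 147 146 149 151 155 155 159 160 162 162 162 159 155 153 149 147
```

After the turn the nozzle ring at column 316.5 matches both the vertical-under-TCP prediction (317.1) and the mouth (317.05). The scene end point, about row 311.5, agrees as well. I'll lower the last centimetre.

```bash
python3 -m inch '[[0.1,0.3,0,3,0,0,0],[0.1,0,0,3,0,0,0],[0.1,0,0,3,0,0,0],[0.1,0,0,0.8,0,0,0],[0.1,0,0,0,0,0,0]]'
python3 -m inch '[[0.1,0,0,0,0,0,0],[0.1,0,0,0,0,0,0],[0.1,0,0,0,0,0,0],[0.1,0,0,0,0,0,0],[0.1,0,0,0,0,0,0]]'
python3 - <<'E'
from h import *
o=env.get_obs(); p=pose()[:3,3]; print(p, np.abs(o['dq']).max(), o['contact_force'], "tip z est",p[2]-.1096)
w,K,C=cam("wrist"); g=cv2.cvtColor(w,cv2.COLOR_BGR2GRAY); print("mouth",proj((.506,.2247,.128),K,C))
# rim extent in wrist: hough near the mouth
y=int(proj((.506,.2247,.128),K,C)[1]); print(y)
for r in (210,215,220): print(r,*g[r,270:365:1])
s,K2,C2=cam("scene"); g=cv2.cvtColor(s,cv2.COLOR_BGR2GRAY); print("scene tip",proj(p-[0,0,.1096],K2,C2),"mouth",proj((.506,.2247,.128),K2,C2))
for r in range(306,326): print(r,*g[r,240:260])
E
```

```text
time: 17.05
tcp_pos: [0.506, 0.2248, 0.2476]
ee_rot: [3.141, -0.025, -1.572]
contact_force: [-0.1, 0.6, -1.2]
finger_gap: 0.0382
time: 17.55
tcp_pos: [0.5061, 0.2248, 0.2479]
ee_rot: [3.142, -0.024, -1.572]
contact_force: [-0.4, -0.4, -0.7]
finger_gap: 0.0384
[0.50608705 0.22478704 0.24786575] 0.0014873151307095633 [-0.3614788  -0.3841142  -0.71112182] tip z est 0.1382657537663642
mouth [316.48604681 234.87235139]
234
210 91 91 91 91 91 91 90 90 91 90 90 90 89 100 117 88 110 137 168 181 182 170 154 142 140 139 138 137 138 139 139 140 138 136 138 139 139 138 138 140 140 140 138 138 139 139 140 140 142 141 140 143 145 146 138 117 131 131 116 114 115 116 117 117 116 118 117 118 118 119 124 131 134 132 123 105 83 83 89 89 90 90 90 90 91 90 89 89 89 88 88 88 88 89 89
215 91 91 92 92 92 91 91 91 91 92 92 93 97 123 169 181 175 144 116 124 142 140 138 137 138 137 136 134 133 134 135 135 135 134 133 132 134 134 135 134 135 137 137 136 136 136 137 139 140 140 140 140 141 136 114 113 113 115 116 116 115 115 116 117 117 116 117 118 118 118 117 117 118 117 120 130 132 130 115 90 87 87 88 88 89 90
[... 1440 characters left out ...]
 141 164 168 166 163 163 161
318 153 154 154 154 157 161 161 159 140 130 132 134 133 140 162 167 164 161 160 159
319 152 152 151 152 155 158 159 159 146 133 131 134 133 141 164 167 163 161 160 159
320 151 150 151 152 153 154 155 159 153 137 133 134 136 149 165 165 163 162 159 157
321 148 148 150 150 151 152 155 156 155 145 143 145 150 162 165 163 161 158 157 154
322 147 146 148 147 149 150 150 154 155 154 157 159 162 164 165 162 160 156 154 151
323 143 145 144 147 146 147 149 152 155 157 159 161 162 163 161 159 155 153 149 146
324 140 140 141 143 144 146 147 149 152 154 159 159 160 160 158 155 153 147 145 142
325 137 136 138 141 141 141 144 145 147 151 157 158 161 159 157 154 149 144 141 137
```

The last checks agree: tip end at scene row ~314.8 (expected ~315), wrist rim centre at column ~316.3 (expected 316.5), and the arm still. Handing in.

```bash
python3 -c "
from cell import env
print(env.hand_in())"
```

```text
the job is handed in; nothing more can be done
None
```

I set the steel funnel home in the amber bottle's neck and let go. I then carried the squeeze bottle over the row and handed in while holding it, with its nozzle over the funnel. The robot's clock stood at about 18 s of the 61 s allowed.

- **Funnel:** Contact came at a tool height of 0.1097 m, against about 0.110 m expected for fully home. After release the mouth centre was within about 0.5 px of its predicted place, so the funnel is upright and the bottle had not shifted.
- **Hover:** The tip is about 10 mm above the rim by the geometry (tip 0.138 m, rim 0.128 m). It was centred to about 1 mm, the arm was still, and the force readings showed no contact.
- **Disagreements:** The nozzle leaned about 1.4° in the grip, putting the tip about 2.5 mm off centre. I corrected this with a small tool turn, and the wrist and scene images then agreed. The scene camera reads about 2 px low at that spot, which I allowed for. It does not measure the tip gap independently.
- **Not checked:** My picture views were used up, so I judged the final pose from pixel values. I did not look at the bystanders again after the carry. By the geometry the nozzle passed about 5 cm above the tallest of them.

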